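# Roll the loaded soldering carriage to the torch and stop it at the index

## Robot

A 6-joint arm with a two-finger parallel gripper is mounted at the origin on the work surface. World frame = base frame: x ahead of the robot, y to its left, z up, the work surface at z = 0. Lengths are in mm, angles in rad, forces in N, time in s.
With the tool pointing down it reaches from about 400 to 925 mm from the base axis. Payload 12.5 kg.
Tool frame: the origin (TCP) lies on the centre line of the jaws, within the pads' length; the fingertips stand r.finger_overhang ahead of it and the grasp point (between the pads) lies 3 mm ahead of it (r.finger_overhang is the distance from the TCP to the fingertips, in mm); z points along the fingers, y is the direction in which the jaws open and shut (so a half turn about z gives the same grasp; the last joint's range is limited). The gripper opens to 95 mm and grips with 3 to 60 N. Pads are 20 mm wide; open, the fingers measure 119 mm over their backs; the gripper's body (75 mm by 180 mm) begins 59 mm behind the grasp point.
Start: joints at [1.061, 0.491, 1.559, -0, 1.092, -0.106], TCP at [245.557, 574.757, 236.661] pointing down, gripper open.
Joint ranges: [-3.1, 3.1], [-0.84, 2.19], [0.05, 2.79], [-1.13, 4.28], [0.06, 2.93], [-2.69, 2.69]. Speed limits (rad/s): [2.22, 2.22, 2.79, 3.14, 3.14, 3.14].

## Interface

Orientations are given as a unit quaternion [w, x, y, z].
In Python, from plant import sensors, vision, job, r gives the robot as it stands.
- The arm moves only by the shell command python3 -m inch 'ROWS'. ROWS is JSON, one flat list of numbers, 7 for each row, row after row: the shift along the tool's x, y, z as a fraction of full scale, then the turn, a rotation vector about the tool's x, y, z as a fraction of full scale, then the closure, from -1 (fully open) to 1 (shut). In form: [x, y, z, rx, ry, rz, jaw, x, y, z, rx, ry, rz, jaw, ...]. A call has 1 to 10 rows; each row is the pose to reach, as a shift and turn from the pose measured when the call began, along the tool's axes at that moment; what a row does not reach only later rows make up. Full scale, the value 1, is 60 cm for a shift and pi/2 rad for a turn. A row lasts 1/12 s, in which the tool goes at most 41.7 mm and 7.16 degrees, less where a joint would pass 70% of its speed; a pose out of reach is approached as far as the arm can. A call with a number of a shift or a turn outside -1 to 1 is refused whole. A call with a gripper value outside its range is refused whole. The fingers move at their own pace and stop on an object; the grip force is fixed at half the most. Time passes only in rows, so rows that repeat a pose let the fingers close. It gives the time, the measured TCP pose, the force and the opening at its end, in the units of the state.
- sensors.read_state(): the state, without advancing time (a new reading comes with each control period).
- vision.grab_frame(name): name is "scene" or "side" or "wrist"; returns the picture (480x640x3 uint8, blue, green, red); there is no depth.
- vision.camera_info(name): a dict with "intrinsics" (3x3 intrinsics, pixels), "R" (3x3) and "t" (3): a world point X has camera coordinates R X + t; the wrist camera has in their place "tool_from_camera" (4x4, takes a point from camera to tool coordinates, whose origin is the TCP and whose axes are the flange's). Camera axes: x right, y down, z forward; pixel columns grow to the right and rows downward; lengths in mm; the calibration is good to about 2 mm. A picture is of the moment at which its call begins: read the wrist's pose just before it. camera_info takes no time and is no camera call.
- job.job_done(): hands the job in, once; it reports no verdict.
The state is a dict: "time": time; "joint_positions": joint angles; "qvel": joint speeds; "joint_efforts": joint torques, N m; "tcp_pos": TCP position; "ee_rot": TCP orientation; "wrist_force": force on the tool from outside, world axes, zero at the start; "wrist_torque": the same for the moment, N m; "gripper_width": opening from 0.0 (shut) to 1.0 (fully open).
Only numpy, scipy, OpenCV 4.12 (cv2) and the standard library are available. Lean on these libraries where they do the work, as an engineer would, in place of code of your own. Each camera call takes 0.05 s, during which the arm holds its last target. There are 200 camera calls.

## Task

Roll the soldering carriage along its rails to the torch by pushing on its orange spring bumpers, and brake it to rest with its black pointer at the red index of the torch stand. It runs very freely: do not let it hit the red wheel chocks at either end, do not slam it, do not touch the white soldering board or what is on it, and do not let the brass bangle slip. Then let go and watch for two seconds that it stays there untouched; leave the other things on the bench where they are.

Things in the scene. Friction and masses are not known exactly. Their poses are not given: they have to be found in the camera images.
- track: Fixed rail bed, a plate 130 x 740 x 10 mm on the bench with two rails (tops 22 mm high). Origin at the centre of its underside; its y axis is the direction of travel, towards the torch. Red wheel chocks on the rails, 36 mm high, stop the carriage when its origin reaches y = +210 mm here (-212 mm at the other end).
- carriage: Steel carriage that rolls along the track's y only, axes as the track's. Origin at bench level under its middle, at the y of its black pointer. Chassis 100 x 150 mm, 40 to 64 mm high, all on it below 106 mm; no handle. Rolling mass with its load 2.7 kg nominal (hidden: 2.0 to 3.4); drag 0.008 N plus 0.25 N per m/s, so it coasts for seconds.
- deck: White soldering board fixed on the carriage, 124 (x) x 180 mm (y), 70 to 82 mm above the bench, with a firebrick 30 x 110 mm, up to 106 mm high, on its far (+x) half; black pointer at the middle of its far edge. Not to be touched. Origin and axes as the carriage.
- rear_face (a point): Middle of the outer face of the rear orange bumper beam: push here to speed up towards +y. Beam 110 mm wide (x), 12 mm thick, 36 to 70 mm above the bench; this point is 53 mm up and moves with the beam. At rest 115 mm from the carriage's origin along -y; it gives inward by 22 mm on a spring of 120 N/m without preload, then is solid, still 3 mm proud of the board.
- front_face (a point): The same for the front bumper, 115 mm from the carriage's origin along +y at rest: press here to brake. Same size, spring of 120 N/m and 22 mm travel.
- bangle: Brass bangle lying loose and flat on the soldering board, 64 mm outside diameter, 12 mm high, 60 g, origin at the centre of its underside.
- torch: Fixed torch stand beyond the track's far (+x) side, axes as the track's. Origin at bench level on the track's centre line, exactly at the red index: the carriage is in place when its origin is at y = 0 here. Index 8 mm wide (y), at x = 66 to 96 mm, 36 mm high. The brass torch lies at x above 125 mm, 118 to 225 mm above the bench; stand 90 mm wide.
- dapping_block: Dark steel cube, 75 mm; stands by the track, not part of the job; origin at the centre of its underside
- borax_dish: Grey stone dish, 110 mm across, 28 mm high; stands by the track, not part of the job; origin at the centre of its underside
- borax_cone: Pale borax cone, 48 mm across, 88 mm high; stands by the track, not part of the job; origin at the centre of its underside
- tub: Clear plastic tub, 90 mm across, 45 mm high; stands by the track, not part of the job; origin at the centre of its underside
- flux_jar: Amber jar with a black cap, 56 mm across, 70 mm high; stands by the track, not part of the job; origin at the centre of its underside
- hammer: Small hammer, 220 mm long; lies on the bench, not part of the job
- pusher: Setting tool with a dark wooden handle, 170 mm long; lies on the bench, not part of the job

How it is judged (in metres and radians):
On the way:
1. the carriage stands at the index, untouched, for a second and a half (y of carriage in the frame of torch between -0.012 and 0.012 m and linear speed of carriage below 0.01 m/s and contact force between each of the arm, the fingers and carriage below 0.2 N), for 1.5 s.
At the end, for the whole second after the job is handed in: the carriage's pointer is within 12 mm of the red index, the carriage is at rest (slower than 10 mm/s) and touched by nothing, and the bangle still lies flat on the board (all of step 1 and z of bangle in the frame of deck above 0.078 m and angle between bangle's own z axis and vertical below 0.15 rad).
It fails at once if the carriage strikes the wheel chocks at either end (y of carriage in the frame of track above 0.2085 m or y of carriage in the frame of track below -0.2105 m).
It fails at once if the carriage is slammed: pushed or caught with more than 12 N (contact force between any of the fingers, the arm and carriage above 12 N).
It fails at once if the soldering board, its brick or the bangle is touched (contact force between any of the fingers, the arm and deck above 1 N or contact force between any of the fingers, the arm and bangle above 1 N).
It fails at once if the bangle slips on the board (x of bangle in the frame of deck below -0.034 m or x of bangle in the frame of deck above 0 m or y of bangle in the frame of deck below -0.045 m or y of bangle in the frame of deck above 0.045 m).
It fails at once if another thing on the bench is moved by more than 30 mm (distance of any of dapping_block, borax_dish, borax_cone, tub, flux_jar, hammer, pusher from where it was at the start of the episode above 0.03 m).
It also fails if it takes over 37 s, if anything falls off the work surface, if the arm or the gripper's body presses on something with over 40 N, if the wrist force passes 120 N, or if a joint passes its speed limit or range.

## Working session

There is one attempt and no reset: what is moved stays moved. The work goes in short steps, Python scripts to look and compute and a shell command to move; the robot and the scene stay as the last step left them, time stands still between calls to the robot, and variables do not carry over. Pictures are saved under pics/ and viewed, about 8 in all and at most 12, crops included, and the job is handed in when it is done.

```bash
ls; mkdir -p pics; python3 - <<'E'
from plant import sensors, vision, job, r
import cv2,numpy as np
print(sensors.read_state()); print(r.finger_overhang)
for n in("scene","side"):
    cv2.imwrite(f"pics/{n}0.png",vision.grab_frame(n)); c=vision.camera_info(n); print(n,{k:np.round(v,4).tolist() for k,v in c.items()})
print(vision.camera_info("wrist"))
E
```

```text
pics
{'time': 0.0, 'joint_positions': array([ 1.06142404e+00,  4.91556156e-01,  1.55942717e+00,  2.41818024e-05,
        1.09169334e+00, -1.05650834e-01]), 'qvel': array([ 0.00122299,  0.0006051 , -0.00012388, -0.00061499, -0.00042949,
       -0.00021435]), 'joint_efforts': array([-4.23202482e-04, -6.12646580e+01, -2.58172989e+01,  6.91429898e-02,
        4.83259361e-02, -1.38895980e-04]), 'tcp_pos': array([245.42895855, 574.57026155, 236.07151905]), 'ee_rot': array([-1.74282959e-04,  2.00498058e-01,  9.79693950e-01, -5.13336566e-04]), 'wrist_force': array([-0.53762649,  0.22015563,  0.0212274 ]), 'wrist_torque': array([0.0500075 , 0.01618662, 0.01066911]), 'gripper_width': 0.9999579581649449}
22.0
scene {'intrinsics': [[563.7956, 0.0, 316.2992], [0.0, 563.7956, 238.137], [0.0, 0.0, 1.0]], 'R': [[0.0593, 0.9981, -0.0142], [0.5674, -0.0455, -0.8222], [-0.8213, 0.0407, -0.5691]], 't': [-123.9665, -246.6096, 1902.9103]}
side {'intrinsics': [[459.295, 0.0, 315.4982], [0.0, 459.295, 240.6943], [0.0, 0.0, 1.0]], 'R': [[0.8897, -0.4561, -0.0193], [-0.2839, -0.5196, -0.8059], [0.3575, 0.7225, -0.5917]], 't': [-458.0221, 279.9631, 1085.2526]}
{'intrinsics': array([[425.46932353,   0.        , 314.6847727 ],
       [  0.        , 425.46932353, 241.26275683],
       [  0.        ,   0.        ,   1.        ]]), 'tool_from_camera': array([[ 4.57411305e-05, -9.69614269e-01, -2.44638849e-01,
         6.86145767e+01],
       [ 9.99999859e-01, -8.48800382e-05,  5.23392016e-04,
         8.71988177e-02],
       [-5.28253322e-04, -2.44638838e-01,  9.69614129e-01,
        -1.48111164e+02],
       [ 0.00000000e+00,  0.00000000e+00,  0.00000000e+00,
         1.00000000e+00]])}
```

View pics/scene0.png

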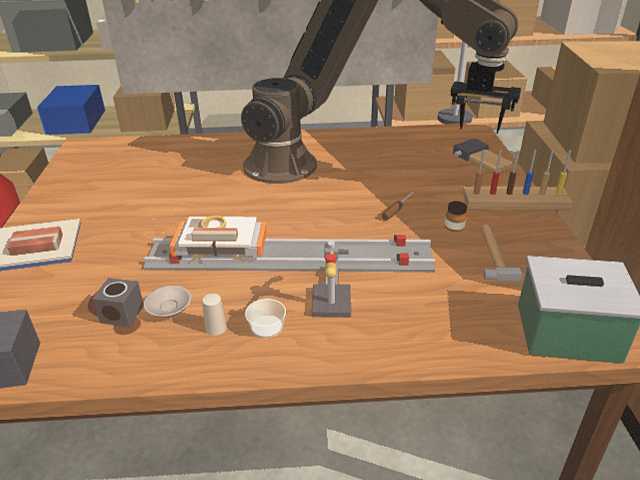

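View pics/side0.png

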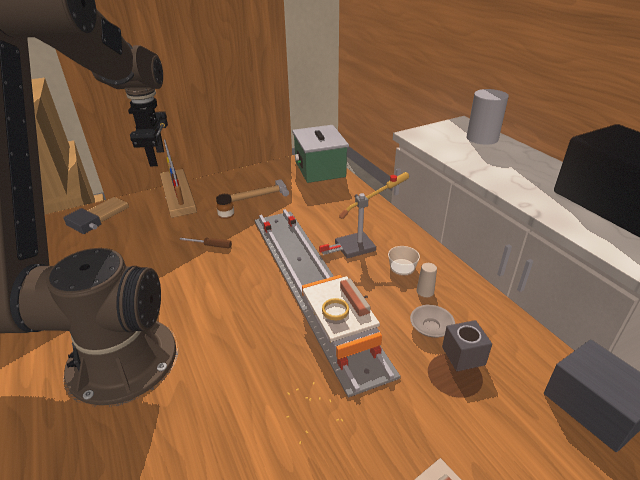

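The scene shows the carriage at about (218,240) with orange bumpers at (178,240) and (261,240), the torch stand at (331,290) and the chocks at about (400,250). The side view shows the index at about (325,248) and the bumpers at (360,345) and (322,283). Next I'll measure these by colour masks and rays.

```bash
cat > h.py <<'E'
import cv2,numpy as np
from plant import sensors, vision
def ray(n,u,v,z):
    c=vision.camera_info(n);R=np.array(c["R"]);t=np.array(c["t"]);K=np.array(c["intrinsics"])
    d=R.T@np.linalg.solve(K,[u,v,1.]);o=-R.T@t
    return (o+d*(z-o[2])/d[2])[:2]
def proj(n,X):
    c=vision.camera_info(n);p=np.array(c["intrinsics"])@(np.array(c["R"])@np.array(X,float)+c["t"]);return p[:2]/p[2]
def blobs(im,lo,hi,smin,vmin,amin=8):
    h=cv2.cvtColor(im,cv2.COLOR_BGR2HSV)
    m=((h[...,0]>=lo)&(h[...,0]<=hi)&(h[...,1]>=smin)&(h[...,2]>=vmin)).astype(np.uint8)
    n,l,s,c=cv2.connectedComponentsWithStats(m)
    return [(s[i].tolist(),np.round(c[i],1).tolist(),(l==i)) for i in range(1,n) if s[i,4]>=amin]
E
python3 - <<'E'
from h import *
for n,roi in(("scene",(130,220,450,320)),("side",(240,170,420,400))):
    im=cv2.imread(f"pics/{n}0.png"); x0,y0,x1,y1=roi
    k=np.zeros_like(im);k[y0:y1,x0:x1]=im[y0:y1,x0:x1]
    for nm,a in(("red",(0,4,180,90)),("or",(6,14,215,150))):
        for s,c,m in blobs(k,*a): 
            q=cv2.minAreaRect(np.argwhere(m)[:,::-1].astype(np.float32)); print(n,nm,s,c,np.round(cv2.boxPoints(q)).tolist())
    cv2.imwrite(f"pics/{n}_c.png",cv2.resize(im[y0:y1,x0:x1],None,fx=2.5,fy=2.5,interpolation=cv2.INTER_CUBIC))
E
```

```text
side red [391, 175, 6, 7, 35] [393.2, 177.8] [[391.0, 175.0], [396.0, 175.0], [396.0, 181.0], [391.0, 181.0]]
side red [289, 216, 6, 5, 16] [291.5, 218.0] [[289.0, 218.0], [293.0, 216.0], [294.0, 219.0], [290.0, 221.0]]
side red [264, 222, 6, 10, 28] [266.0, 224.9] [[264.0, 222.0], [269.0, 222.0], [269.0, 231.0], [264.0, 231.0]]
side red [320, 244, 21, 8, 58] [326.6, 247.1] [[319.0, 246.0], [339.0, 241.0], [340.0, 246.0], [320.0, 251.0]]
side red [375, 348, 6, 5, 12] [378.5, 350.0] [[375.0, 350.0], [377.0, 347.0], [381.0, 349.0], [380.0, 352.0]]
side red [374, 353, 4, 5, 8] [375.1, 355.1] [[374.0, 357.0], [376.0, 352.0], [377.0, 353.0], [375.0, 357.0]]
side red [341, 360, 7, 9, 16] [344.4, 363.6] [[339.0, 366.0], [347.0, 360.0], [349.0, 362.0], [341.0, 368.0]]
```

View pics/scene_c.png

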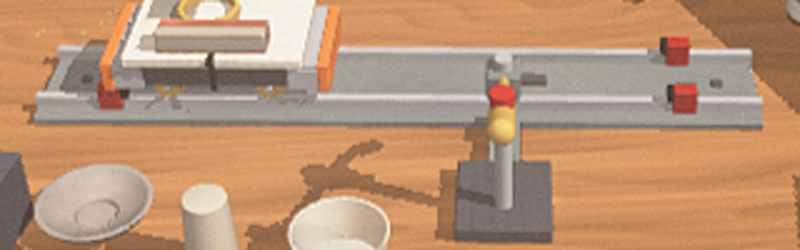

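View pics/side_c.png

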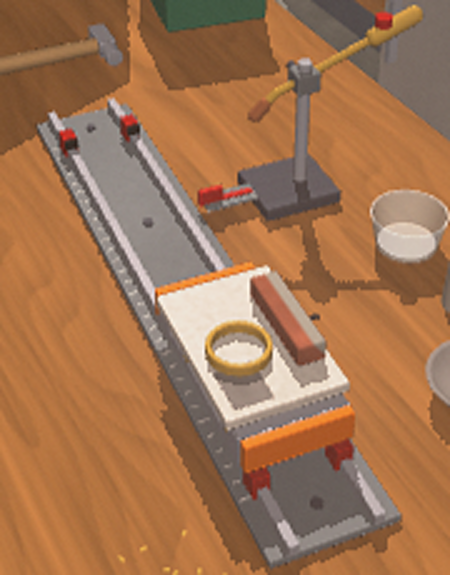

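The scene crop shows the plate's corners at about (144,270), (435,271), (154,239) and (431,240), and the pointer at (214,243). The torch stand's base is centred near (331.6,300). The side crop shows the index tip at about (320,246) and plate corners at (255,220), (349,396), (401,377) and (289,211).

```bash
python3 - <<'E'
from h import *
P=lambda n,u,v,z:print(n,(u,v,z),np.round(ray(n,u,v,z),1))
S=lambda x,y:(130+x/2.5,220+y/2.5)
D=lambda x,y:(240+x/2.5,170+y/2.5)
print("plate scene");[P("scene",*S(*p),z) for p,z in(((36,124),0),((762,128),0),((60,47),22),((752,50),22))]
print("plate side");[P("side",*D(*p),z) for p,z in(((38,125),10),((272,565),0),((402,518),10),((122,103),10))]
print("pointer");P("scene",*S(210,55),82);P("scene",*S(210,90),64);P("side",*D(318,318),76)
print("stand");[P("scene",*S(*p),z) for p,z in(((457,240),0),((552,242),0),((458,162),12),((552,164),12))]
print("index");[P("side",*D(*p),z) for p,z in(((200,188),36),((223,185),36),((198,206),20))]
print("bumper rear side");[P("side",*D(*p),z) for p,z in(((242,443),70),((353,410),70),((245,470),36),((354,435),36))]
print("front scene");[P("scene",*S(*p),z) for p,z in(((340,8),70),((333,45),70),((333,90),36))]
print("front side");[P("side",*D(*p),z) for p,z in(((155,290),70),((250,264),70))]
im=cv2.imread("pics/scene0.png")
for n in("scene","side"):
    im=cv2.imread(f"pics/{n}0.png");h=cv2.cvtColor(im,cv2.COLOR_BGR2HSV)
    print(n,[h[int(a[1]),int(a[0])].tolist() for a in([S(328,40),S(500,95),S(678,50)] if n=="scene" else [D(300,440),D(210,280),D(206,196)])])
E
```

```text
plate scene
scene (144.4, 269.6, 0) [ 548.2 -347.8]
scene (434.8, 271.2, 0) [611.9 386. ]
scene (154.0, 238.8, 22) [ 442.5 -338.2]
scene (430.8, 240.0, 22) [507.  397.6]
plate side
side (255.2, 220.0, 10) [488.2 389.7]
side (348.8, 396.0, 0) [ 422.5 -337.8]
side (400.8, 377.2, 10) [ 544.8 -356. ]
side (288.8, 211.2, 10) [609.5 385.1]
pointer
scene (214.0, 242.0, 82) [ 557.4 -160.8]
scene (214.0, 256.0, 64) [ 591.3 -159.9]
side (367.2, 297.2, 76) [ 576.6 -161.5]
stand
scene (312.8, 316.0, 0) [753.6  71.4]
scene (350.8, 316.8, 0) [762.7 157.5]
scene (313.2, 284.8, 12) [656.6  77.9]
scene (350.8, 285.6, 12) [666.5 167.9]
index
side (320.0, 245.2, 36) [597.6 130.6]
side (329.2, 244.0, 36) [624.6 122.7]
side (319.2, 252.4, 20) [588.7 119. ]
bumper rear side
side (336.8, 347.2, 70) [ 436.  -259.6]
side (381.2, 334.0, 70) [ 543.4 -273.5]
side (338.0, 358.0, 36) [ 437.6 -262.7]
side (381.6, 344.0, 36) [ 546.3 -274.7]
front scene
scene (266.0, 223.2, 70) [464.1 -34.7]
scene (263.2, 238.0, 70) [532.2 -40.8]
scene (263.2, 256.0, 36) [562.6 -42.6]
front side
side (302.0, 286.0, 70) [455.9 -42.1]
side (340.0, 275.6, 70) [561.5 -53. ]
scene [[14, 159, 246], [2, 174, 226], [3, 166, 154]]
side [[11, 198, 170], [12, 129, 220], [2, 176, 139]]
```

Track yaw is about 5.0°. Along the track, the carriage is at s≈-109 mm, the index at s≈180 and the chock limit at ≈275. First I'll turn the tool's x onto the track direction, close the jaws and move towards the rear bumper.

```bash
python3 -m inch '[-0.624,-0.593,0,0,0,0.8,1,-0.624,-0.593,0,0,0,0.8,1,-0.624,-0.593,0,0,0,0.8,1,-0.624,-0.593,0,0,0,0.8,1,-0.624,-0.593,0,0,0,0.8,1,-0.624,-0.593,0,0,0,0.8,1,-0.624,-0.593,0,0,0,0.8,1,-0.624,-0.593,0,0,0,0.8,1,-0.624,-0.593,0,0,0,0.8,1,-0.624,-0.593,0,0,0,0.8,1]'
cat >> h.py <<'E'
from scipy.spatial.transform import Rotation as Ro
U=np.array([.0872,.9962,0]);V=np.array([.9962,-.0872,0])
def st():
    s=sensors.read_state();q=s["ee_rot"];M=Ro.from_quat([q[1],q[2],q[3],q[0]]).as_matrix();p=s["tcp_pos"]
    return s,M,p
def go(sg,tg,z,yaw=85.):
    s,M,p=st();g=sg*U+tg*V+[0,0,z]
    d=M.T@(g-p)
    a=np.radians(yaw);Mg=np.array([[np.cos(a),np.sin(a),0],[np.sin(a),-np.cos(a),0],[0,0,-1]])
    rv=Ro.from_matrix(M.T@Mg).as_rotvec()
    print("t",round(s["time"],3),"at s,t,z",np.round([p@U,p@V,p[2]],1),"shift",np.round(d/600,4),"turn",np.round(rv/(np.pi/2),4),"F",np.round(s["wrist_force"],2),"mm",np.round(d,1))
E
python3 -c "
from h import *
go(-265,513,110)"
```

```text
time: 0.93
tcp_pos: [410.6, 190.2, 236.5]
ee_rot: [0.0, 0.738, 0.675, -0.0]
wrist_force: [0.9, 0.5, 0.6]
gripper_width: 0.353
t 0.933 at s,t,z [225.2 392.5 236.5] shift [-0.8166  0.2023  0.2114] turn [-0.0003  0.0006 -0.0011] F [0.93 0.55 0.59] mm [-489.9  121.4  126.9]
```

```bash
python3 -m inch '[-0.817,0.202,0,0,0,0,1,-0.817,0.202,0,0,0,0,1,-0.817,0.202,0,0,0,0,1,-0.817,0.202,0,0,0,0,1,-0.817,0.202,0,0,0,0,1,-0.817,0.202,0,0,0,0,1,-0.817,0.202,0,0,0,0,1,-0.817,0.202,0,0,0,0,1,-0.817,0.202,0,0,0,0,1,-0.817,0.202,0,0,0,0,1]'
python3 -c "
from h import *
go(-265,513,67)"
```

```text
time: 1.77
tcp_pos: [473.7, -221.9, 236.7]
ee_rot: [-0.0, 0.738, 0.675, -0.001]
wrist_force: [0.5, 0.7, 0.5]
gripper_width: 0.005
t 1.767 at s,t,z [-179.7  491.3  236.7] shift [-0.1418  0.0367  0.2829] turn [-0.0004  0.0005 -0.0013] F [0.5  0.68 0.49] mm [-85.1  22.  169.7]
```

```bash
python3 -m inch '[-0.142,0.037,0,0,0,0,1,-0.142,0.037,0,0,0,0,1,-0.142,0.037,0.05,0,0,0,1,-0.142,0.037,0.283,0,0,0,1,-0.142,0.037,0.283,0,0,0,1,-0.142,0.037,0.283,0,0,0,1,-0.142,0.037,0.283,0,0,0,1,-0.142,0.037,0.283,0,0,0,1,-0.142,0.037,0.283,0,0,0,1]'
python3 - <<'E'
from h import *
go(-245,513,67)
w=vision.grab_frame("wrist");cv2.imwrite("pics/w1.png",w)
E
```

```text
time: 2.52
tcp_pos: [488.0, -308.8, 66.5]
ee_rot: [-0.001, 0.738, 0.675, -0.001]
wrist_force: [0.0, 0.1, 1.0]
gripper_width: 0.007
t 2.517 at s,t,z [-265.   513.1   66.5] shift [ 0.0334 -0.0002 -0.0008] turn [-0.0013 -0.0002 -0.0013] F [0.03 0.1  0.98] mm [20.  -0.1 -0.5]
```

View pics/w1.png

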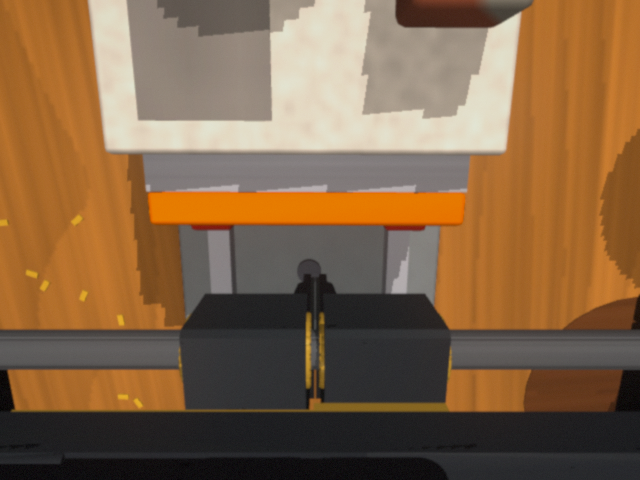

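The wrist view (picture 5) shows the rear bumper squarely ahead, with its outer edge at row 224 and columns 150–463. The closed fingers are centred at column 316. I'll compute the face position.

```bash
cat >> h.py <<'E'
def wray(u,v,z):
    c=vision.camera_info("wrist");T=np.array(c["tool_from_camera"]);s,M,p=st()
    o=M@T[:3,3]+p;d=M@T[:3,:3]@np.linalg.solve(c["intrinsics"],[u,v,1.])
    X=o+d*(z-o[2])/d[2];return X
def wst(u,v,z):
    X=wray(u,v,z);return np.round([X@U,X@V],1)
def deck(save=None):
    im=vision.grab_frame("scene")
    if save: cv2.imwrite(save,im)
    return deckm(im)
def deckm(im):
    h=cv2.cvtColor(im,cv2.COLOR_BGR2HSV).astype(int)
    m=((h[...,1]<45)&(h[...,2]>205)).astype(np.uint8); m[:215]=0;m[262:]=0;m[:,:140]=0;m[:,440:]=0
    n,l,s,c=cv2.connectedComponentsWithStats(m);i=1+np.argmax(s[1:,4])
    return s[i].tolist(),np.round(c[i],2).tolist()
E
python3 - <<'E'
from h import *
print(wst(150,224,70),wst(463,224,70),wst(307,224,70), "fingers row290/275 z45",wst(316,275,45),wst(316,290,60))
print(wst(107,152,82),wst(505,152,82))
print(deckm(cv2.imread("pics/scene0.png")))
E
```

```text
[-227.1  456.1] [-227.3  565.6] [-227.2  511.1] fingers row290/275 z45 [-254.5  514.2] [-255.5  514.2]
[-201.9  449.8] [-202.1  572.4]
([216, 217, 45, 30, 784], [242.81, 230.53])
```

```bash
python3 -m inch '[0.0167,0,0,0,0,0,1,0.0333,0,0,0,0,0,1,0.0389,0,0,0,0,0,1,0.0444,0,0,0,0,0,1,0.05,0,0,0,0,0,1,0.0556,0,0,0,0,0,1,0.0611,0,0,0,0,0,1,0.0667,0,0,0,0,0,1,0.0722,0,0,0,0,0,1,0.0778,0,0,0,0,0,1]'
python3 - <<'E'
from h import *
w=vision.grab_frame("wrist");cv2.imwrite("pics/w2.png",w);go(330,500,170)
print(deck())
for u in(200,260,400):
    g=w[:300,u].astype(int); o=np.where((g[:,2]>200)&(g[:,0]<60)&(g[:,1]<150)&(g[:,1]>70))[0]; print(u,o.min() if len(o) else None,o.max() if len(o) else None, wst(u,o.max()+.5,70) if len(o) else '')
E
```

```text
time: 3.4
tcp_pos: [492.6, -262.3, 67.6]
ee_rot: [0.0, 0.738, 0.675, -0.0]
wrist_force: [0.4, -0.1, -1.5]
gripper_width: 0.005
t 3.45 at s,t,z [-217.8  513.5   67.6] shift [ 0.9129 -0.0243 -0.1714] turn [-0.0004  0.0005 -0.0012] F [ 0.57  0.36 -0.24] mm [ 547.7  -14.6 -102.8]
([227, 217, 44, 31, 830], [253.28, 231.33])
200 61 284 [-202.3  472.1]
260 65 284 [-202.3  493.8]
400 257 284 [-202.4  544.6]
```

```bash
python3 -m inch '[-0.02,0,-0.07,0,0,0,1,-0.02,-0.01,-0.14,0,0,0,1,0.913,-0.024,-0.171,0,0,0,1,0.913,-0.024,-0.171,0,0,0,1,0.913,-0.024,-0.171,0,0,0,1,0.913,-0.024,-0.171,0,0,0,1,0.913,-0.024,-0.171,0,0,0,1,0.913,-0.024,-0.171,0,0,0,1,0.913,-0.024,-0.171,0,0,0,1,0.913,-0.024,-0.171,0,0,0,1]'
python3 - <<'E'
from h import *
go(335,505,170)
print(deck())
E
```

```text
time: 4.33
tcp_pos: [510.1, 60.7, 161.6]
ee_rot: [0.0, 0.738, 0.675, -0.0]
wrist_force: [0.9, -0.4, -0.7]
gripper_width: 0.005
t 4.333 at s,t,z [104.9 502.9 161.6] shift [ 0.3835  0.0028 -0.0143] turn [-0.0002  0.0005 -0.0012] F [ 0.85 -0.39 -0.71] mm [230.1   1.7  -8.6]
([251, 217, 43, 31, 675], [277.77, 232.95])
```

```bash
python3 -m inch '[0.384,0.003,-0.014,0,0,0,1,0.384,0.003,-0.014,0,0,0,1,0.384,0.003,-0.014,0,0,0,1,0.384,0.003,-0.014,0,0,0,1,0.384,0.003,-0.014,0,0,0,1,0.384,0.003,0.03,0,0,0,1,0.384,0.003,0.158,0,0,0,1,0.384,0.003,0.158,0,0,0,1,0.384,0.003,0.158,0,0,0,1,0.384,0.003,0.158,0,0,0,1]'
python3 - <<'E'
from h import *
go(320,505,67)
print(deck("pics/scene2.png"))
w=vision.grab_frame("wrist");cv2.imwrite("pics/w3.png",w)
im=cv2.imread("pics/scene2.png")[200:300,140:460]
cv2.imwrite("pics/sc2.png",cv2.resize(im,None,fx=2.5,fy=2.5,interpolation=cv2.INTER_CUBIC))
E
```

```text
time: 5.22
tcp_pos: [531.4, 295.5, 66.3]
ee_rot: [-0.001, 0.737, 0.676, -0.001]
wrist_force: [0.9, -0.6, 0.7]
gripper_width: 0.006
t 5.217 at s,t,z [340.7 503.6  66.3] shift [-0.0345  0.0023 -0.0011] turn [-0.0018  0.0007  0.0008] F [ 0.92 -0.63  0.67] mm [-20.7   1.4  -0.6]
([272, 222, 41, 26, 568], [298.04, 235.43])
```

View pics/sc2.png

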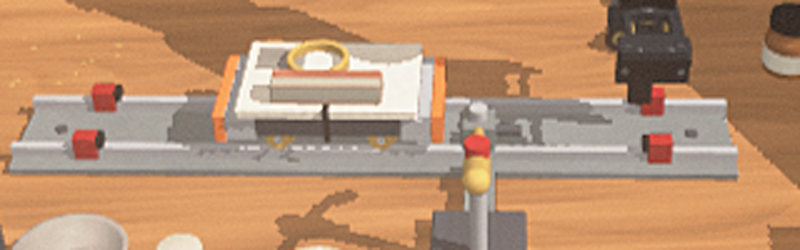

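The crop (picture 6) shows the carriage rolling, with its pointer at crop (326,104), which is about (270.4,241.6) in the full picture. The front bumper's right edge is at about column 318, and the gripper is lowered beyond the +y chocks.

```bash
cat >> h.py <<'E'
def face(im):
    """sub-pixel columns of the dark->..: front orange beam right edge on rows 240..250, in scene"""
    h=cv2.cvtColor(im,cv2.COLOR_BGR2HSV).astype(int)
    m=(h[...,0]>=8)&(h[...,0]<=17)&(h[...,1]>=140)&(h[...,2]>=150)
    m[:,:150]=0;m[:,430:]=0
    out=[]
    for v in range(232,252):
        x=np.where(m[v])[0]
        if len(x): out.append((v,x.min(),x.max(),len(x)))
    return out
E
python3 - <<'E'
from h import *
P=lambda u,v,z:np.round(ray("scene",u,v,z)@U[:2],1)
print("ptr now",P(270.4,241.6,82),P(270.4,256,64),"init",P(214,242,82),P(214,256,64))
for f in("scene0","scene2"):
    im=cv2.imread(f"pics/{f}.png");print(f,face(im)[::2])
    h=cv2.cvtColor(im,cv2.COLOR_BGR2HSV)
print(h[244,308:326].tolist())
E
```

```text
ptr now 27.8 30.1 init -111.6 -107.7
scene0 [(232, np.int64(154), np.int64(410), 24), (234, np.int64(154), np.int64(414), 26), (236, np.int64(154), np.int64(416), 36), (238, np.int64(151), np.int64(420), 27), (240, np.int64(150), np.int64(264), 13), (242, np.int64(151), np.int64(263), 11), (244, np.int64(170), np.int64(263), 12), (246, np.int64(150), np.int64(263), 12), (248, np.int64(150), np.int64(263), 12), (250, np.int64(171), np.int64(262), 10)]
scene2 [(232, np.int64(150), np.int64(385), 22), (234, np.int64(151), np.int64(412), 28), (236, np.int64(150), np.int64(409), 53), (238, np.int64(151), np.int64(420), 27), (240, np.int64(151), np.int64(317), 10), (242, np.int64(226), np.int64(317), 9), (244, np.int64(225), np.int64(317), 10), (246, np.int64(225), np.int64(317), 9), (248, np.int64(150), np.int64(316), 9), (250, np.int64(226), np.int64(316), 8)]
[[17, 10, 221], [17, 8, 222], [20, 7, 219], [10, 4, 215], [9, 96, 216], [14, 170, 251], [14, 159, 247], [14, 160, 247], [14, 166, 251], [9, 153, 229], [11, 24, 168], [12, 8, 161], [8, 17, 166], [9, 21, 168], [12, 19, 171], [15, 22, 165], [6, 17, 149], [21, 35, 124]]
```

```bash
python3 -m inch '[-0.04,0.002,0,0,0,0,1,-0.083,0.002,0,0,0,0,1,-0.083,0.002,0,0,0,0,1,-0.083,0.002,0,0,0,0,1,-0.083,0.002,0,0,0,0,1,-0.083,0.002,0,0,0,0,1,-0.083,0.002,0,0,0,0,1,-0.083,0.002,0,0,0,0,1]'
cat >> h.py <<'E'
def beam(im,lo,hi):
    h=cv2.cvtColor(im,cv2.COLOR_BGR2HSV).astype(float)
    S=np.clip(h[242:250,lo:hi,1]-40,0,None); return float((S*np.arange(lo,hi)).sum()/S.sum())
def cs(im,lo,hi):
    b=beam(im,lo,hi);return round(b,2),round(float(ray("scene",b,246,62)@U[:2]),1)
E
python3 - <<'E'
from h import *
s,M,p=st();im=vision.grab_frame("scene");cv2.imwrite("pics/scene3.png",im)
f=[x for x in face(im) if x[0] in(242,244,246,248)];print(s["time"],f)
go(291,505,67)
for n,l in(("scene0",252),("scene2",305),("scene3",int(f[1][2])-12)):
    print(n,cs(cv2.imread(f"pics/{n}.png"),l,l+18))
E
```

```text
time: 5.98
tcp_pos: [529.8, 246.7, 69.3]
ee_rot: [0.0, 0.737, 0.676, 0.001]
wrist_force: [-0.0, -0.0, -0.0]
gripper_width: 0.005
5.9833 [(242, np.int64(242), np.int64(245), 4), (244, np.int64(241), np.int64(244), 4), (246, np.int64(241), np.int64(244), 4), (248, np.int64(150), np.int64(244), 5)]
t 6.033 at s,t,z [291.9 506.2  69.1] shift [-0.0015 -0.0021  0.0036] turn [ 0.0014 -0.001   0.0009] F [ 0.07 -0.07 -0.27] mm [-0.9 -1.2  2.1]
scene0 (260.1, -0.1)
scene2 (314.67, 136.4)
scene3 (242.58, -44.1)
```

```bash
python3 - <<'E'
from h import *
for n,lo,hi in(("scene0",162,190),("scene2",218,240),("scene3",232,256)):
    im=cv2.imread(f"pics/{n}.png");h=cv2.cvtColor(im,cv2.COLOR_BGR2HSV)
    print(n,h[246,lo:hi,1].tolist());print(h[246,lo:hi,2].tolist())
im=cv2.imread("pics/scene3.png")[200:300,140:460]
cv2.imwrite("pics/sc3.png",cv2.resize(im,None,fx=2.5,fy=2.5,interpolation=cv2.INTER_CUBIC))
E
```

```text
scene0 [34, 31, 30, 36, 33, 35, 13, 71, 183, 175, 171, 166, 80, 7, 19, 24, 38, 43, 45, 43, 42, 43, 43, 42, 45, 44, 45, 41]
[126, 122, 127, 121, 123, 124, 117, 148, 233, 223, 225, 227, 169, 144, 146, 140, 142, 200, 188, 185, 189, 189, 189, 187, 174, 179, 187, 186]
scene2 [29, 32, 25, 30, 28, 17, 92, 174, 165, 165, 163, 129, 7, 19, 24, 25, 44, 43, 41, 38, 44, 43]
[125, 129, 124, 127, 129, 118, 170, 255, 251, 249, 252, 235, 146, 149, 157, 155, 172, 222, 210, 206, 201, 213]
scene3 [29, 30, 27, 28, 28, 26, 24, 18, 123, 167, 166, 165, 151, 46, 4, 16, 22, 28, 41, 44, 41, 44, 44, 40]
[132, 129, 132, 126, 129, 128, 129, 126, 183, 255, 249, 251, 254, 173, 143, 148, 150, 156, 199, 219, 210, 207, 210, 218]
```

View pics/sc3.png

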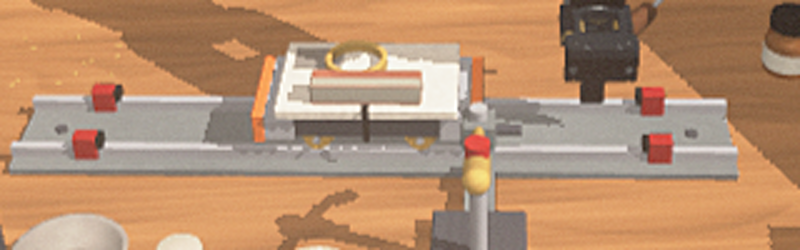

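The crop (picture 7) shows the pointer at crop 366, which is column 286.4. The front bumper is now behind the torch post, so I'll track the rear bumper instead.

```bash
cat >> h.py <<'E'
def rear(im):
    h=cv2.cvtColor(im,cv2.COLOR_BGR2HSV).astype(float)
    m=(h[246,165:330,1]>120)&(h[246,165:330,2]>150);lo=165+int(np.argmax(m))-3
    S=np.clip(h[243:250,lo:lo+12,1]-45,0,None);b=float((S*np.arange(lo,lo+12)).sum()/S.sum())
    return round(b,2),float(ray("scene",b,246,62)@U[:2])
E
python3 - <<'E'
from h import *
for n in("scene0","scene2","scene3"):
    b,s=rear(cv2.imread(f"pics/{n}.png"));print(n,b,round(s+0,1))
s,M,p=st();im=vision.grab_frame("scene");print(s["time"],rear(im))
E
```

```text
scene0 171.85 -222.2
scene2 226.83 -83.6
scene3 242.51 -44.2
6.0333 (243.45, -41.86623670116523)
```

```bash
python3 -m inch '[0,0,0,0,0,0,1,0,0,0,0,0,0,1,0,0,0,0,0,0,1,0,0,0,0,0,0,1,0,0,0,0,0,0,1,0,0,0,0,0,0,1,0,0,0,0,0,0,1,0,0,0,0,0,0,1,0,0,0,0,0,0,1,0,0,0,0,0,0,1]' | head -2
python3 -c "
from h import *
s,M,p=st();print(s['time'],rear(vision.grab_frame('scene')))"
python3 -m inch '[0,0,0,0,0,0,1,0,0,0,0,0,0,1,0,0,0,0,0,0,1,0,0,0,0,0,0,1,0,0,0,0,0,0,1,0,0,0,0,0,0,1,0,0,0,0,0,0,1,0,0,0,0,0,0,1,0,0,0,0,0,0,1]' | head -2
python3 -c "
from h import *
s,M,p=st();print(s['time'],rear(vision.grab_frame('scene')));go(292,505,67)"
```

```text
time: 6.92
tcp_pos: [529.7, 246.5, 69.1]
6.9167 (258.94, -2.996506075693567)
time: 7.72
tcp_pos: [529.7, 246.5, 69.1]
7.7167 (270.96, 27.11675167047038)
t 7.767 at s,t,z [291.8 506.2  69.1] shift [ 0.0004 -0.0021  0.0035] turn [ 0.0014 -0.001   0.0008] F [ 0.28 -0.06 -0.01] mm [ 0.2 -1.2  2.1]
```

```bash
python3 -m inch '[0.0037,0,0,0,0,0,1,0.0037,0,0,0,0,0,1,0.0037,0,0,0,0,0,1,0.0037,0,0,0,0,0,1,0.0037,0,0,0,0,0,1,0.0037,0,0,0,0,0,1,0.0037,0,0,0,0,0,1,0.0037,0,0,0,0,0,1,0.0037,0,0,0,0,0,1]' | head -2
python3 -c "
from h import *
s,M,p=st();im=vision.grab_frame('scene');cv2.imwrite('pics/scene4.png',im);print(s['time'],rear(im));go(294,505,67)"
```

```text
time: 8.52
tcp_pos: [529.9, 248.7, 69.1]
8.5167 (281.16, 52.660736010810695)
t 8.567 at s,t,z [294.  506.2  69.1] shift [ 0.     -0.002   0.0035] turn [ 0.0014 -0.001   0.0008] F [0.05 0.36 0.06] mm [ 0.  -1.2  2.1]
```

```bash
python3 -m inch '[0.0018,0,0,0,0,0,1,0.0036,0,0,0,0,0,1,0.0054,0,0,0,0,0,1,0.0072,0,0,0,0,0,1,0.009,0,0,0,0,0,1,0.0108,0,0,0,0,0,1,0.0126,0,0,0,0,0,1,0.0144,0,0,0,0,0,1,0.0162,0,0,0,0,0,1,0.018,0,0,0,0,0,1]'
python3 -c "
from h import *
s,M,p=st();im=vision.grab_frame('scene');cv2.imwrite('pics/scene5.png',im);print(s['time'],rear(im));go(330,505,67)"
```

```text
time: 9.4
tcp_pos: [530.8, 259.6, 69.1]
ee_rot: [0.0, 0.737, 0.676, 0.001]
wrist_force: [0.4, -0.3, 0.6]
gripper_width: 0.005
9.4 (286.98, 67.21879279502812)
t 9.45 at s,t,z [305.  506.2  69.1] shift [ 0.0417 -0.002   0.0035] turn [ 0.0014 -0.001   0.0008] F [ 0.07 -0.05  0.69] mm [25.  -1.2  2.1]
```

```bash
python3 -m inch '[0.02,0,0,0,0,0,1,0.02,0,0,0,0,0,1,0.02,0,0,0,0,0,1,0.02,0,0,0,0,0,1,0.02,0,0,0,0,0,1,0.02,0,0,0,0,0,1,0.02,0,0,0,0,0,1,0.02,0,0,0,0,0,1]' | head -2
python3 - <<'E'
from h import *
s,M,p=st();im=vision.grab_frame('scene');cv2.imwrite('pics/scene6.png',im);print(s['time'],rear(im))
sd=vision.grab_frame('side');cv2.imwrite('pics/side6.png',sd)
b=cv2.resize(sd[190:320,260:440],None,fx=4,fy=4,interpolation=cv2.INTER_CUBIC);cv2.imwrite('pics/sd6.png',b)
E
```

```text
time: 10.12
tcp_pos: [531.9, 271.6, 69.1]
10.1167 (286.98, 67.23370378674826)
```

View pics/sd6.png

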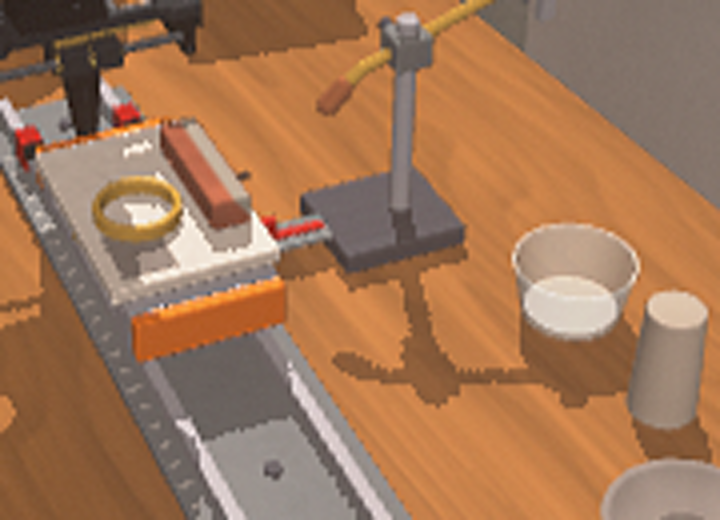

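Picture 8 (side) shows the carriage at the index, the bangle flat and the fingers clear. The pointer is at crop (243,176), with the index beside it at about (268,225). The rear bumper has not moved between two frames 0.7 s apart. I'll lift clear and check pointer against index from above.

```bash
python3 -m inch '[0.01,0,-0.07,0,0,0,1,0.01,0,-0.14,0,0,0,1,0.01,0,-0.21,0,0,0,1,0.01,0,-0.27,0,0,0,1,0,0,-0.33,0,0,0,1,-0.07,0,-0.33,0,0,0,1,-0.14,0,-0.33,0,0,0,1,-0.21,0,-0.33,0,0,0,1,-0.25,0,-0.33,0,0,0,1,-0.25,0,-0.33,0,0,0,1]' | head -2
python3 -m inch '[0,0,0,0,0,0,1,0,0,0,0,0,0,1,0,0,0,0,0,0,1]' | head -2
python3 - <<'E'
from h import *
go(170,505,265)
w=vision.grab_frame('wrist');cv2.imwrite('pics/w6.png',w)
s,M,p=st();im=vision.grab_frame('scene');print(s['time'],rear(im))
E
```

```text
time: 11.05
tcp_pos: [518.1, 118.1, 267.2]
time: 11.3
tcp_pos: [518.1, 118.8, 267.2]
t 11.3 at s,t,z [163.5 505.8 267.2] shift [ 0.0108 -0.0014  0.0037] turn [ 0.0015 -0.0006 -0.001 ] F [0.02 0.14 0.02] mm [ 6.5 -0.8  2.2]
11.35 (286.98, 67.22023496211574)
```

View pics/w6.png

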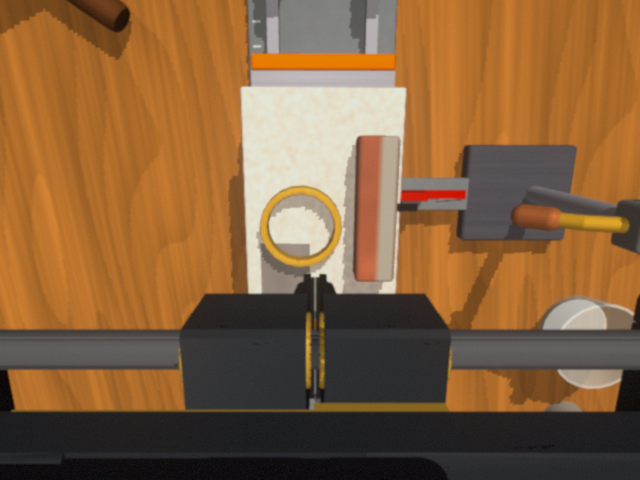

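The wrist view (picture 9) shows the red index at columns 402–465, around row 195, the deck's front edge at row 88 and the front bumper's outer edge at row 54. I'll measure these in one frame.

```bash
python3 - <<'E'
from h import *
w=cv2.imread('pics/w6.png');h=cv2.cvtColor(w,cv2.COLOR_BGR2HSV)
for u in(402,405,410,420,440,460):
    o=np.where(((h[180:215,u,0]<4)|(h[180:215,u,0]>176))&(h[180:215,u,1]>170))[0]+180
    if len(o): print(u,o.min(),o.max(),[wst(u,v,36)[0] for v in(o.min()-.5,o.max()+.5)],h[o,u,2].tolist())
print("deck edge",wst(323,87.5,82)-90,"face",wst(323,54,70)-115)
for u in(398,400,402,404,406): print(u,h[184:214,u,2].tolist())
E
```

```text
402 191 200 [np.float64(183.6), np.float64(174.6)] [154, 175, 201, 210, 208, 206, 204, 204, 198, 173]
405 191 200 [np.float64(183.6), np.float64(174.6)] [151, 173, 203, 209, 208, 208, 206, 206, 199, 175]
410 191 200 [np.float64(183.6), np.float64(174.6)] [152, 173, 202, 210, 209, 208, 208, 206, 200, 174]
420 191 200 [np.float64(183.6), np.float64(174.6)] [153, 173, 203, 211, 210, 209, 207, 206, 201, 179]
440 190 197 [np.float64(184.5), np.float64(177.3)] [179, 201, 206, 208, 206, 205, 202]
460 191 198 [np.float64(183.6), np.float64(176.4)] [200, 205, 205, 204, 205, 205, 202, 181]
deck edge [175.9 422.2] face [176.  397.4]
398 [186, 191, 200, 204, 205, 207, 210, 211, 209, 207, 207, 208, 210, 211, 210, 211, 215, 213, 198, 152, 93, 61, 61, 60, 62, 64, 89, 137, 181, 206]
400 [204, 204, 201, 202, 204, 205, 206, 203, 202, 209, 207, 202, 202, 202, 198, 190, 174, 154, 131, 102, 69, 52, 54, 52, 52, 53, 67, 95, 124, 135]
402 [137, 136, 136, 135, 137, 141, 149, 154, 175, 201, 210, 208, 206, 204, 204, 198, 173, 120, 86, 69, 54, 55, 54, 53, 53, 53, 69, 94, 120, 125]
404 [134, 135, 135, 135, 136, 137, 144, 152, 173, 201, 208, 208, 207, 207, 205, 198, 173, 121, 93, 74, 61, 53, 54, 51, 53, 55, 71, 98, 117, 123]
406 [134, 136, 134, 138, 135, 139, 143, 154, 173, 202, 209, 208, 207, 207, 206, 201, 173, 123, 92, 76, 58, 52, 51, 51, 53, 57, 71, 100, 123, 128]
```

```bash
python3 -m inch '[0,0,0,0,0,0,1,0,0,0,0,0,0,1,0,0,0,0,0,0,1,0,0,0,0,0,0,1,0,0,0,0,0,0,1,0,0,0,0,0,0,1,0,0,0,0,0,0,1,0,0,0,0,0,0,1,0,0,0,0,0,0,1,0,0,0,0,0,0,1]' | head -2
python3 - <<'E'
from h import *
print("pointer",wst(402,206.5,82))
s,M,p=st();im=vision.grab_frame('scene');print(s['time'],rear(im))
from plant import job
print(job.job_done())
E
```

```text
time: 12.23
tcp_pos: [518.1, 119.0, 267.1]
pointer [176.8 575.1]
12.2333 (286.99, 67.23936979507134)
the job is handed in; nothing more can be done
None
```

The carriage is standing at the torch index, about 3 mm short of it (tolerance 12 mm), and I handed the job in at 12.3 s.

- **Push and coast:** I pushed the rear bumper at about 40 mm/s. The carriage left at roughly 70 mm/s and coasted along the track while I took the arm over to the front.
- **Braking:** I caught it on the front bumper while backing off at about 13 mm/s, a bit under half its speed, so the spring took up its motion and it stopped. Then I lifted clear.
- **Position:** In the last close view the pointer measured s = 176–177 mm along the track and the index about 179 mm. My earlier estimates put the index at 178–180 mm.
- **At rest:** The rear bumper stayed at column 286.98–286.99 in the scene camera from 9.4 s to 12.2 s, with the arm clear of it.
- **Bangle and bench:** The bangle looked flat and in place on the board. The arm met nothing but the two bumpers as far as I could tell, but I did not measure the other bench items again.

None of the final checks failed. The cameras disagreed by 2–4 mm on the carriage's absolute position, so I relied on the last wrist view, which showed pointer and index together.

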